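# Snap the food-box lid shut, edge by edge

## Robot

A 6-joint arm with a two-finger parallel gripper is mounted at the origin on a cart in front of the work surface, level with it; the furniture and walls round the work are solid. World frame = base frame: x ahead of the robot, y to its left, z up, the work surface at z = 0. Lengths are in m, angles in rad, forces in N, time in s.
With the tool pointing down it reaches from about 0.35 to 0.775 m from the base axis. Payload 5.5 kg.
Tool frame: the origin (TCP) lies at the very end of the fingers, on their centre line; the grasp point (between the pads) lies 19 mm behind it; z points along the fingers, y is the line along which they close (so a half turn about z gives the same grasp; the last joint's range is limited). The gripper opens to 85 mm and grips with 20 to 120 N. Pads are 22 mm wide; open, the fingers measure 114 mm over their backs; the gripper's body (76 mm by 85 mm) begins 54 mm behind the grasp point. The pads swing forward as they close: fully open they stand 13 mm farther back than shut.
Start: joints at [1.17, 0.313, 0.046, 1.304, 0, 1.431], TCP at [0.148, 0.556, 0.231] pointing down, gripper open.
Joint ranges: [-2.76, 2.76], [-0.86, 1.69], [-1.03, 1.26], [-2.2, 2.34], [-1.47, 1.5], [-3.14, 3.14]. Speed limits (rad/s): [2.57, 2.57, 3.14, 3.14, 3.14, 3.14].

## Interface

Orientations are given as a unit quaternion [w, x, y, z].
In Python, from workcell import env, imaging, ticket gives the robot as it stands. The module is installed in compiled form; this text tells all that it offers.
- The arm moves only by the tool apply_moves, never from a script. Its argument "rows" is a list of rows, each an object with "xyz": the shift along the tool's x, y, z in mm, a list of three; "turn": the turn, a rotation vector about the tool's x, y, z in rad, a list of three; "grip": the opening, from 0 (shut) to 1 (fully open). A call has 1 to 12 rows; each row is the pose to reach, as a shift and turn from the pose commanded when the call began, along the tool's axes at that moment; what a row does not reach only later rows make up. A row lasts 1/12 s, in which the tool goes at most 41.7 mm and 7.16 degrees, less where a joint would pass 70% of its speed; a pose out of reach is approached as far as the arm can. A call with a gripper value outside its range is refused whole. The fingers move at their own pace and stop on an object; "force" is the grip in N (left out, the last holds). Time passes only in rows, so rows that repeat a pose let the fingers close. It gives the time, the measured TCP pose, the force, the opening and the grip force at its end, in the units of the state.
- env.get_state(): the state, without advancing time (a new reading comes with each control period).
- imaging.read_camera(name): name is "scene" or "top" or "wrist"; returns a dict with "color" (400x640x3 uint8, blue, green, red), "z_map" (400x640 float32, m along the optical axis (not along the pixel's ray), 0 where there is no reading), "camera_matrix" (3x3 intrinsics, pixels), "view" (4x4, takes a point from world to camera coordinates). Camera axes: x right, y down, z forward; pixel columns grow to the right and rows downward; lengths in m; the calibration is good to about 2 mm. A picture is of the moment at which its call begins.
- ticket.hand_in(): hands the job in; it is judged then, once.
The state is a dict: "clock": time; "joint_pos": joint angles; "qvel": joint speeds; "tau": joint torques, N m; "tcp_pos": TCP position; "orientation": TCP orientation; "wrist_force": force on the tool from outside, world axes, zero at the start; "ft_torque": the same for the moment, N m; "finger_gap": finger opening in m; "grip_force": force on a finger pad.
Only numpy, scipy, OpenCV 4.12 (cv2) and the standard library are available. Lean on these libraries where they do the work, as an engineer would, in place of code of your own. Each camera call takes 0.05 s, during which the arm holds its last target. There are 200 camera calls.

## Task

The lid on the food box is still unclipped along all four edges. Press its four raised edge sections down one at a time until each clicks flat: begin with the side that has the orange tab and go round clockwise as seen from above. Only press with the fingertips, firmly but without hammering on the box; do not lift the box or push it away from its place, and leave everything else on the worktop alone.

Things in the scene. Friction and masses are not known exactly. Their poses are not given: they have to be found in the camera images.
- food_box: clear plastic box with teal snap lid, loose, 0.6 to 1 kg. Lid 114 mm (own x) by 154 mm (own y), tub 104 by 144 mm. Origin: centre of the underside, z up; own -x is the long side with the orange tab (30 mm wide, sticks out 12 mm). The lid is on: its middle panel and corners are fixed, tops 60 to 61 mm above the worktop; the four straight edge strips between them are the snap sections.
- edge_1 (a joint): snap section 1 of the lid rim: a 104 by 24 mm, 5 mm thick teal strip on the long side that carries the orange pull tab (the box's own -x side), hinged along its inner border. In rad: 0 fully up (outer border about 8 mm high), 0.36 shut flat. Pressed near its outer border with about 6 to 10 N it passes the middle (0.18), clicks to 0.36 and stays; pressed less it springs up again. Shut, it is a hard stop.
- edge_1_press (a point): place to press on section 1: top face, mid-length, 16 mm out from its hinge line, 8 mm in from its outer border; about 65.5 mm above the worktop when shut and 71 mm when up.
- edge_2 (a joint): snap section 2 of the lid rim: a 64 by 24 mm, 5 mm thick teal strip on the short side next round clockwise seen from above (the box's own +y side), hinged along its inner border. In rad: 0 fully up (outer border about 8 mm high), 0.36 shut flat. Pressed near its outer border with about 6 to 10 N it passes the middle (0.18), clicks to 0.36 and stays; pressed less it springs up again. Shut, it is a hard stop.
- edge_2_press (a point): place to press on section 2: top face, mid-length, 16 mm out from its hinge line, 8 mm in from its outer border; about 65.5 mm above the worktop when shut and 71 mm when up.
- edge_3 (a joint): snap section 3 of the lid rim: a 104 by 24 mm, 5 mm thick teal strip on the long side opposite the tab (the box's own +x side), hinged along its inner border. In rad: 0 fully up (outer border about 8 mm high), 0.36 shut flat. Pressed near its outer border with about 6 to 10 N it passes the middle (0.18), clicks to 0.36 and stays; pressed less it springs up again. Shut, it is a hard stop.
- edge_3_press (a point): place to press on section 3: top face, mid-length, 16 mm out from its hinge line, 8 mm in from its outer border; about 65.5 mm above the worktop when shut and 71 mm when up.
- edge_4 (a joint): snap section 4 of the lid rim: a 64 by 24 mm, 5 mm thick teal strip on the last short side (the box's own -y side), hinged along its inner border. In rad: 0 fully up (outer border about 8 mm high), 0.36 shut flat. Pressed near its outer border with about 6 to 10 N it passes the middle (0.18), clicks to 0.36 and stays; pressed less it springs up again. Shut, it is a hard stop.
- edge_4_press (a point): place to press on section 4: top face, mid-length, 16 mm out from its hinge line, 8 mm in from its outer border; about 65.5 mm above the worktop when shut and 71 mm when up.
- coffee_jar: jar of coffee with round wooden lid, 66 mm across, 106 mm high; a bystander to leave alone. Origin: centre of the underside.
- shot_amber_1: small amber tea glass, 39 mm across, 52 mm high; a bystander to leave alone. Origin: centre of the underside.
- mug_teal: teal mug, 68 by 99 mm with its handle, 73 mm high; a bystander to leave alone. Origin: centre of the underside.
- oval_dish: oval cream dish, 117 by 189 mm, 22 mm high; a bystander to leave alone. Origin: centre of the underside.
- jug_brown: small brown jug, 62 by 90 mm, 93 mm high; a bystander to leave alone. Origin: centre of the underside.
- sugar_bowl: silver-grey lidded sugar bowl, 68 mm across, 70 mm high; a bystander to leave alone. Origin: centre of the underside.
- tea_spoon: steel teaspoon, 130 by 26 mm, 11 mm high; a bystander to leave alone. Origin: centre of the underside.

How it is judged:
By the outcome, as a careful person would: the job done as asked, in the order asked, and still so for the second after the job is handed in, with the robot touching nothing.
It also fails if it takes over 51 s, if anything falls off the work surface, if the arm or the gripper's body presses on something with over 40 N, if the wrist force passes 120 N, or if a joint passes its speed limit or range.

## Working session

There is one attempt and no reset: what is moved stays moved. The work goes in short steps, Python scripts to look and compute and a tool call to move; the robot and the scene stay as the last step left them, time stands still between calls to the robot, and variables do not carry over. Pictures are saved under pics/ and viewed, at most 10 in all, crops included, and the job is handed in when it is done.

Besides the shell and the picture viewer there is one more tool, called after "Request:" in YAML: its name, and indented under it one key for each argument. apply_moves: Moves the arm, as the interface text tells. Its arguments: {"type":"object","properties":{"rows":{"type":"array"},"force":{"type":"number"}},"required":["rows"]}

```bash
mkdir -p pics; cat > h.py <<'E'
import numpy as np, cv2
from workcell import env, imaging, ticket
def cloud(r):
    K=r["camera_matrix"];V=np.linalg.inv(r["view"]);z=r["z_map"]
    v,u=np.indices(z.shape)
    p=np.stack([(u-K[0,2])/K[0,0]*z,(v-K[1,2])/K[1,1]*z,z],-1)
    w=p@V[:3,:3].T+V[:3,3]; w[z==0]=np.nan
    return w
E
python3 - <<'E'
from h import *
r=imaging.read_camera("top");s=imaging.read_camera("scene")
np.savez("top.npz",**r)
cv2.imwrite("pics/top.png",r["color"]);cv2.imwrite("pics/scene.png",s["color"])
print(env.get_state())
E
```

```text
{'clock': 0.1, 'joint_pos': array([1.17040295e+00, 3.13908098e-01, 4.50929633e-02, 1.30360195e+00,
       3.40870606e-05, 1.43117856e+00]), 'qvel': array([ 1.34925043e-03, -1.88913950e-03,  2.88903676e-03,  1.16717814e-03,
       -5.47120974e-05, -2.25398515e-03]), 'tau': array([ 2.79338688e-03, -4.81727636e+01,  2.99241525e+01,  1.28118342e-02,
       -1.04030428e-04,  2.31084869e-05]), 'tcp_pos': array([0.14808265, 0.55513453, 0.23050798]), 'orientation': array([-2.32583426e-04,  1.30018634e-01,  9.91511219e-01, -7.76470512e-04]), 'wrist_force': array([ 0.33987192, -0.07357392, -0.27722135]), 'ft_torque': array([-0.01121242,  0.02870936, -0.01758367]), 'grip_force': 0.0, 'finger_gap': 0.08544690524198296}
```

View pics/top.png

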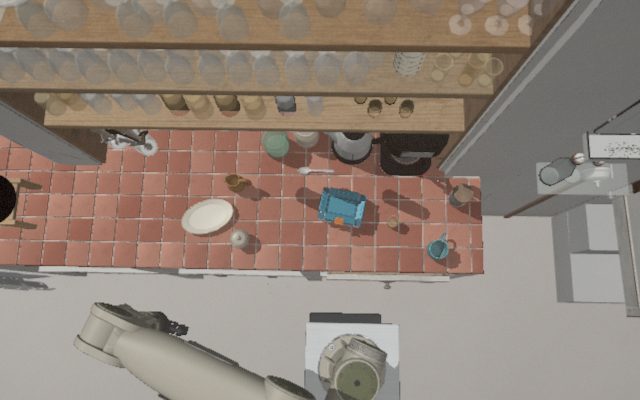

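View pics/scene.png

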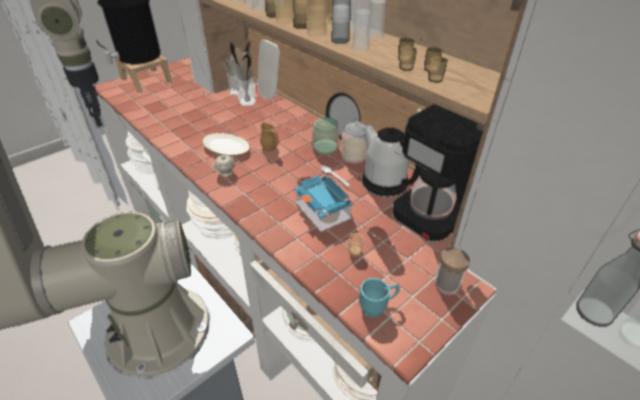

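The top view shows the teal box at about (342,207), with the orange tab at (340,221) on the robot's side. The spoon is above-left at (312,171), the amber glass at (393,223), and the shelf front at row 130. The scene view agrees with this. Next I'll measure the box pose.

```bash
python3 - <<'E'
from h import *
r=dict(np.load("top.npz"));w=cloud(r)
hsv=cv2.cvtColor(r["color"],cv2.COLOR_BGR2HSV)
roi=np.zeros(hsv.shape[:2],bool);roi[180:240,305:378]=1
m=roi&(hsv[...,0]>85)&(hsv[...,0]<115)&(hsv[...,1]>90)&(w[...,2]>.045)
o=roi&(hsv[...,0]>5)&(hsv[...,0]<20)&(hsv[...,1]>150)&(w[...,2]>.035)
print(m.sum(),o.sum(),np.nanmean(w[o],0))
p=w[m];print(p.min(0),p.max(0),np.median(p,0))
rc=cv2.minAreaRect((p[:,:2]*1000).astype(np.float32));print(rc)
for n,(u,v) in dict(shelf=(300,128),shelf2=(300,92),counter=(340,268),spoon=(312,171),glass=(393,220)).items(): print(n,w[v,u])
print("px size mm",np.linalg.norm(w[207,343]-w[207,342])*1000)
im=cv2.resize(r["color"][175:240,300:380],None,fx=8,fy=8,interpolation=cv2.INTER_CUBIC);cv2.imwrite("pics/crop.png",im)
E
```

```text
966 31 [0.49053034 0.05328555 0.07734542]
[ 0.48145366 -0.03718301  0.05248738] [0.60589954 0.12109284 0.08449628] [0.54313639 0.04917277 0.06564128]
((544.442138671875, 43.45463180541992), (151.5327911376953, 110.09381103515625), 79.76325988769531)
shelf [0.70155999 0.17153277 0.41285172]
shelf2 [0.70118083 0.15733399 0.66036477]
counter [0.33781312 0.04485668 0.00198687]
spoon [0.68501103 0.15086563 0.00655396]
glass [ 0.51029505 -0.14059824  0.00679652]
px size mm 3.713487082204177
```

View pics/crop.png

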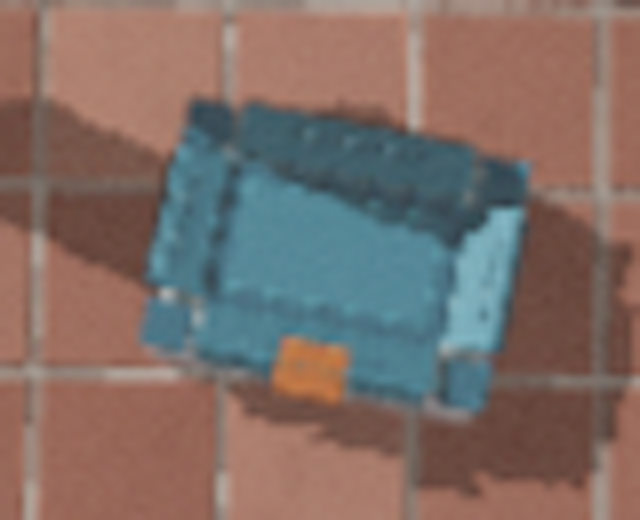

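The crop shows all four strips raised. The tab is at the bottom middle, and the left strip (own +y) is next clockwise. Centre is about (0.544, 0.043) with yaw about -10°, and the lid size matches. The amber glass and spoon are clear of the work. Next I'll move above the box with the fingers shut.

Request:
apply_moves:
  rows:
    - {"xyz": [-8,-6,0],"turn": [0,0,0],"grip": 0}
    - {"xyz": [-24,-18,0],"turn": [0,0,0],"grip": 0}
    - {"xyz": [-48,-37,0],"turn": [0,0,0],"grip": 0}
    - {"xyz": [-76,-58,0],"turn": [0,0,0],"grip": 0}
    - {"xyz": [-106,-81,0],"turn": [0,0,0],"grip": 0}
    - {"xyz": [-136,-104,0],"turn": [0,0,0],"grip": 0}
    - {"xyz": [-166,-127,0],"turn": [0,0,0],"grip": 0}
    - {"xyz": [-196,-150,0],"turn": [0,0,0],"grip": 0}
    - {"xyz": [-226,-173,0],"turn": [0,0,0],"grip": 0}
    - {"xyz": [-254,-194,0],"turn": [0,0,0],"grip": 0}
    - {"xyz": [-280,-214,0],"turn": [0,0,0],"grip": 0}
    - {"xyz": [-300,-229,0],"turn": [0,0,0],"grip": 0}

```text
clock: 1.1
tcp_pos: [0.3801, 0.2542, 0.2312]
orientation: [0.0, 0.131, 0.991, -0.0]
wrist_force: [0.1, 0.1, 0.9]
finger_gap: -0.0004
grip_force: 0.0
```

Request:
apply_moves:
  rows:
    - {"xyz": [-14,-11,0],"turn": [0,0,0],"grip": 0}
    - {"xyz": [-36,-27,0],"turn": [0,0,0],"grip": 0}
    - {"xyz": [-64,-49,0],"turn": [0,0,0],"grip": 0}
    - {"xyz": [-94,-71,0],"turn": [0,0,0],"grip": 0}
    - {"xyz": [-124,-94,0],"turn": [0,0,0],"grip": 0}
    - {"xyz": [-152,-115,0],"turn": [0,0,0],"grip": 0}
    - {"xyz": [-178,-135,0],"turn": [0,0,0],"grip": 0}
    - {"xyz": [-198,-150,0],"turn": [0,0,0],"grip": 0}
    - {"xyz": [-210,-159,0],"turn": [0,0,0],"grip": 0}
    - {"xyz": [-215,-163,0],"turn": [0,0,0],"grip": 0}
    - {"xyz": [-215,-163,0],"turn": [0,0,0],"grip": 0}
    - {"xyz": [-215,-163,0],"turn": [0,0,0],"grip": 0}

```text
clock: 2.1
tcp_pos: [0.5439, 0.0446, 0.2311]
orientation: [-0.001, 0.13, 0.992, 0.0]
wrist_force: [-0.2, 0.5, -0.2]
finger_gap: 0.0
grip_force: 0.0
```

```bash
python3 - <<'E'
from h import *
r=imaging.read_camera("wrist");np.savez("w1.npz",**r);cv2.imwrite("pics/w1.png",r["color"])
s=env.get_state();print({k:np.round(s[k],4) for k in("clock","joint_pos","tcp_pos","orientation","wrist_force","finger_gap")})
E
```

```text
{'clock': np.float64(2.15), 'joint_pos': array([-6.4800e-02,  2.5680e-01, -3.0500e-02,  1.2843e+00,  4.0000e-04,
        1.9500e-01]), 'tcp_pos': array([0.5438, 0.045 , 0.2313]), 'orientation': array([-4.000e-04,  1.295e-01,  9.916e-01,  2.000e-04]), 'wrist_force': array([-0.0208,  0.1802, -0.1022]), 'finger_gap': np.float64(0.0004)}
```

View pics/w1.png

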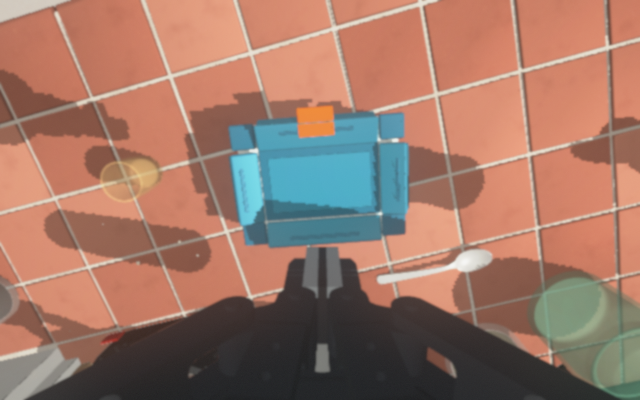

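The wrist view shows the whole lid: tab at (316,121), section 2 on the right at (393,178), section 3 at the bottom at (322,232), and section 4 on the left at (246,190). The fingertips are at (320,255), shut. Next I'll refine the pose from the depth.

```bash
python3 - <<'E'
from h import *
r=dict(np.load("w1.npz"));w=cloud(r)
hsv=cv2.cvtColor(r["color"],cv2.COLOR_BGR2HSV)
roi=np.zeros(hsv.shape[:2],bool);roi[85:250,215:420]=1
m=roi&(hsv[...,0]>85)&(hsv[...,0]<115)&(hsv[...,1]>90)&(w[...,2]>.052)&(w[...,2]<.085)
o=roi&(hsv[...,0]>5)&(hsv[...,0]<20)&(hsv[...,1]>200)&(w[...,2]>.05)
print(m.sum(),o.sum(),np.nanmedian(w[o],0))
p=w[m]
(c,sz,a)=cv2.minAreaRect((p[:,:2]*1000).astype(np.float32));print(c,sz,a)
th=np.deg2rad(a if sz[0]<sz[1] else a-90); th=(th+np.pi/4)%(np.pi/2)-np.pi/4
print("yaw deg",np.rad2deg(th))
ex=np.array([np.cos(th),np.sin(th)]);ey=np.array([-ex[1],ex[0]]);c=np.array(c)/1000
l=np.c_[(p[:,:2]-c)@ex,(p[:,:2]-c)@ey]*1000
print("tab local",((np.nanmedian(w[o],0)[:2]-c)@ex,(np.nanmedian(w[o],0)[:2]-c)@ey))
for n,cx,cy in((1,-49,0),(2,0,69),(3,49,0),(4,0,-69),("mid",0,0),("c++",50,70),("c--",-50,-70),("c+-",50,-70),("c-+",-50,70)):
    k=(abs(l[:,0]-cx)<4)&(abs(l[:,1]-cy)<4);print(n,k.sum(),np.median(p[k,2]) if k.any() else None)
s=env.get_state();from scipy.spatial.transform import Rotation as R
q=s["orientation"];T=R.from_quat(q[[1,2,3,0]])
for n,cx,cy in((1,-49,0),(2,0,69),(3,49,0),(4,0,-69)):
    g=c+(cx*ex+cy*ey)/1000; print(n,g,"tool shift mm",T.inv().apply(np.r_[g,.071]-s["tcp_pos"])*1000)
print("tool x,y",T.as_matrix()[:,:2].T,ex)
E
```

```text
18827 0 [nan nan nan]
(542.6331787109375, 44.919105529785156) (152.61781311035156, 111.64259338378906) 79.979248046875
yaw deg -10.020751953125
tab local (np.float64(nan), np.float64(nan))
1 0 None
2 86 0.07262499823246943
3 83 0.07165461390661215
4 86 0.07187817748858799
mid 77 0.06128631359830283
c++ 0 None
c-- 80 0.061216240151779955
c+- 62 0.06124693395691311
c-+ 60 0.06118710302950031
1 [0.49438068 0.05344534] tool shift mm [ 49.81016825  -4.58130161 160.32168709]
2 [0.55463951 0.1128665 ] tool shift mm [  6.83547713  68.32394839 160.30059607]
3 [0.59088567 0.03639287] tool shift mm [-47.83706764   3.72589626 160.23344275]
4 [ 0.53062684 -0.02302829] tool shift mm [ -4.86237651 -69.17935374 160.25453377]
tool x,y [[-9.66450195e-01  2.56852417e-01  9.25505474e-04]
 [ 2.56852747e-01  9.66450516e-01  2.56254619e-04]] [ 0.98474479 -0.17400485]
  return np.nanmean(a, axis, out=out, keepdims=keepdims)
```

Lid size, height (61 mm middle, about 71.7 mm raised strips) and yaw (-10°) all agree. Now I'll align the tool with the box and hover over section 1.

Request:
apply_moves:
  rows:
    - {"xyz": [10,-1,5],"turn": [0,0,-0.02],"grip": 0}
    - {"xyz": [25,-2,20],"turn": [0,0,-0.05],"grip": 0}
    - {"xyz": [40,-4,45],"turn": [0,0,-0.085],"grip": 0}
    - {"xyz": [50,-4.6,75],"turn": [0,0,-0.085],"grip": 0}
    - {"xyz": [50,-4.6,105],"turn": [0,0,-0.085],"grip": 0}
    - {"xyz": [50,-4.6,125],"turn": [0,0,-0.085],"grip": 0}
    - {"xyz": [50,-4.6,137],"turn": [0,0,-0.085],"grip": 0}
    - {"xyz": [50,-4.6,141],"turn": [0,0,-0.085],"grip": 0}
    - {"xyz": [50,-4.6,141],"turn": [0,0,-0.085],"grip": 0}
    - {"xyz": [50,-4.6,141],"turn": [0,0,-0.085],"grip": 0}

```text
clock: 2.98
tcp_pos: [0.4954, 0.0533, 0.0911]
orientation: [0.0, 0.087, 0.996, 0.0]
wrist_force: [0.2, 0.7, 0.2]
finger_gap: -0.0003
grip_force: 0.0
```

```bash
python3 - <<'E'
from h import *
r=imaging.read_camera("wrist");cv2.imwrite("pics/w2.png",r["color"])
s=env.get_state();print(s["clock"],s["tcp_pos"],s["wrist_force"])
E
```

```text
3.0333 [0.49592227 0.05305168 0.09146889] [0.77717506 0.48565517 0.85065915]
```

View pics/w2.png

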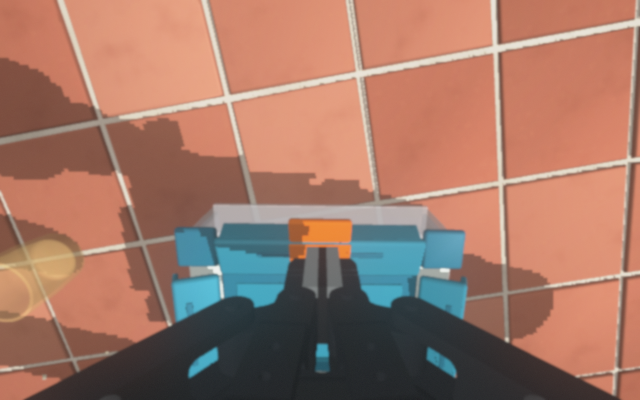

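The fingertips, at (320,250), sit over section 1 right behind the orange tab at (320,232), centred along the strip. Now I'll press down slowly.

Request:
apply_moves:
  rows:
    - {"xyz": [0.5,0,4],"turn": [0,0,0],"grip": 0}
    - {"xyz": [1,0,9],"turn": [0,0,0],"grip": 0}
    - {"xyz": [1,0,13],"turn": [0,0,0],"grip": 0}
    - {"xyz": [1,0,16],"turn": [0,0,0],"grip": 0}
    - {"xyz": [1,0,18],"turn": [0,0,0],"grip": 0}
    - {"xyz": [1,0,20],"turn": [0,0,0],"grip": 0}
    - {"xyz": [1,0,21],"turn": [0,0,0],"grip": 0}
    - {"xyz": [1,0,22],"turn": [0,0,0],"grip": 0}
    - {"xyz": [1,0,22],"turn": [0,0,0],"grip": 0}

```text
clock: 3.78
tcp_pos: [0.4943, 0.0526, 0.068]
orientation: [-0.0, 0.088, 0.996, 0.0]
wrist_force: [-1.1, -0.3, -0.4]
finger_gap: -0.0002
grip_force: 0.0
```

Request:
apply_moves:
  rows:
    - {"xyz": [0,0,0.7],"turn": [0,0,0],"grip": 0}
    - {"xyz": [0,0,1.4],"turn": [0,0,0],"grip": 0}
    - {"xyz": [0,0,2],"turn": [0,0,0],"grip": 0}
    - {"xyz": [0,0,2],"turn": [0,0,0],"grip": 0}

```text
clock: 4.12
tcp_pos: [0.4943, 0.0527, 0.0662]
orientation: [-0.0, 0.088, 0.996, 0.0]
wrist_force: [-0.3, -0.6, 0.1]
finger_gap: -0.0002
grip_force: 0.0
```

Request:
apply_moves:
  rows:
    - {"xyz": [0,0,0.7],"turn": [0,0,0],"grip": 0}
    - {"xyz": [0,0,1.4],"turn": [0,0,0],"grip": 0}
    - {"xyz": [0,0,2],"turn": [0,0,0],"grip": 0}
    - {"xyz": [0,0,2],"turn": [0,0,0],"grip": 0}

```text
clock: 4.45
tcp_pos: [0.4945, 0.0527, 0.0654]
orientation: [0.0, 0.088, 0.996, -0.0]
wrist_force: [-2.2, 0.1, 9.3]
finger_gap: -0.0001
grip_force: 4.7
```

```bash
python3 - <<'E'
from h import *
r=imaging.read_camera("wrist");w=cloud(r)
th=np.deg2rad(-10.02);ex=np.array([np.cos(th),np.sin(th)]);ey=np.array([-ex[1],ex[0]]);c=np.array([.5426,.0449])
l=np.stack([(w[...,:2]-c)@ex,(w[...,:2]-c)@ey],-1)*1000
for y in(-40,-25,25,40):
  for x in(-54,-49,-44):
    k=(abs(l[...,0]-x)<2)&(abs(l[...,1]-y)<4)&(w[...,2]<.1);print(y,x,k.sum(),np.round(np.median(w[k][:,2]),4) if k.any() else None)
s=env.get_state();print(s["clock"],s["tcp_pos"],s["wrist_force"])
E
```

```text
-40 -54 423 0.0598
-40 -49 518 0.029
-40 -44 153 0.0657
-25 -54 409 0.06
-25 -49 547 0.0303
-25 -44 139 0.0658
25 -54 377 0.0595
25 -49 562 0.0298
25 -44 142 0.0658
40 -54 375 0.0591
40 -49 558 0.0274
40 -44 150 0.0657
4.5 [0.49448527 0.05269477 0.06544797] [-3.44486941 -0.47835126  9.77154382]
```

At 65.4 mm there is a hard stop with 9 N, and the strip reads flat at 65.7 mm, so section 1 is shut. Next I'll lift and go to section 2.

Request:
apply_moves:
  rows:
    - {"xyz": [0,0,-3],"turn": [0,0,0],"grip": 0}
    - {"xyz": [0,0,-12],"turn": [0,0,0],"grip": 0}
    - {"xyz": [0,0,-24],"turn": [0,0,0],"grip": 0}
    - {"xyz": [-8,11,-30],"turn": [0,0,0],"grip": 0}
    - {"xyz": [-22,31,-30],"turn": [0,0,0],"grip": 0}
    - {"xyz": [-36,52,-30],"turn": [0,0,0],"grip": 0}
    - {"xyz": [-46,66,-30],"turn": [0,0,0],"grip": 0}
    - {"xyz": [-49,70,-29],"turn": [0,0,0],"grip": 0}
    - {"xyz": [-49,70,-24],"turn": [0,0,0],"grip": 0}
    - {"xyz": [-49,70,-19],"turn": [0,0,0],"grip": 0}
    - {"xyz": [-49,70,-15],"turn": [0,0,0],"grip": 0}
    - {"xyz": [-49,70,-12],"turn": [0,0,0],"grip": 0}

```text
clock: 5.5
tcp_pos: [0.5534, 0.1123, 0.0753]
orientation: [-0.001, 0.088, 0.996, -0.0]
wrist_force: [0.6, -0.7, 0.8]
finger_gap: 0.0001
grip_force: 0.0
```

```bash
cat > chk.py <<'E'
from h import *
r=imaging.read_camera("wrist");w=cloud(r);cv2.imwrite("pics/last.png",r["color"])
th=np.deg2rad(-10.02);ex=np.array([np.cos(th),np.sin(th)]);ey=np.array([-ex[1],ex[0]]);c=np.array([.5426,.0449])
l=np.stack([(w[...,:2]-c)@ex,(w[...,:2]-c)@ey],-1)*1000
for n,x,y in((1,-49,-30),(1,-49,30),(2,-20,69),(2,20,69),(3,49,-30),(3,49,30),(4,-20,-69),(4,20,-69)):
    k=(np.abs(l[...,0]-x)<4)&(np.abs(l[...,1]-y)<4)&(w[...,2]>.052)&(w[...,2]<.085);print(n,k.sum(),np.round(np.percentile(w[k][:,2],[10,50,90]),4) if k.any() else None)
s=env.get_state();q=s["tcp_pos"][:2]-c;print(s["clock"],"local",q@ex*1000,q@ey*1000,s["tcp_pos"][2],s["wrist_force"])
E
python3 chk.py
```

```text
1 353 [0.065  0.0659 0.0668]
1 347 [0.0649 0.0659 0.0668]
2 334 [0.0712 0.0724 0.0735]
2 0 None
3 51 [0.069  0.07   0.0709]
3 0 None
4 329 [0.0697 0.071  0.0724]
4 329 [0.0699 0.0716 0.0728]
5.55 local -1.227652730063053 68.23893761918787 0.07493660579196784 [-0.49222875  0.50330283 -0.79443805]
```

Section 1 stays shut at 65.9 mm. Now I'll press section 2.

Request:
apply_moves:
  rows:
    - {"xyz": [0,0.5,2],"turn": [0,0,0],"grip": 0}
    - {"xyz": [0,0.5,3.5],"turn": [0,0,0],"grip": 0}
    - {"xyz": [0,0.5,5],"turn": [0,0,0],"grip": 0}
    - {"xyz": [0,0.5,6.5],"turn": [0,0,0],"grip": 0}
    - {"xyz": [0,0.5,8],"turn": [0,0,0],"grip": 0}
    - {"xyz": [0,0.5,9],"turn": [0,0,0],"grip": 0}
    - {"xyz": [0,0.5,10],"turn": [0,0,0],"grip": 0}
    - {"xyz": [0,0.5,11],"turn": [0,0,0],"grip": 0}
    - {"xyz": [0,0.5,12],"turn": [0,0,0],"grip": 0}
    - {"xyz": [0,0.5,12],"turn": [0,0,0],"grip": 0}

```text
clock: 6.38
tcp_pos: [0.555, 0.1133, 0.0655]
orientation: [0.0, 0.088, 0.996, -0.0]
wrist_force: [-2.6, -0.3, 9.4]
finger_gap: 0.0001
grip_force: 4.6
```

The stop is the same here (65.5 mm, 9 N). On to section 3.

Request:
apply_moves:
  rows:
    - {"xyz": [0,0,-3],"turn": [0,0,0],"grip": 0}
    - {"xyz": [0,0,-12],"turn": [0,0,0],"grip": 0}
    - {"xyz": [0,0,-24],"turn": [0,0,0],"grip": 0}
    - {"xyz": [-8,-11,-30],"turn": [0,0,0],"grip": 0}
    - {"xyz": [-22,-31,-30],"turn": [0,0,0],"grip": 0}
    - {"xyz": [-36,-52,-30],"turn": [0,0,0],"grip": 0}
    - {"xyz": [-46,-66,-30],"turn": [0,0,0],"grip": 0}
    - {"xyz": [-49,-69.5,-29],"turn": [0,0,0],"grip": 0}
    - {"xyz": [-49,-69.5,-24],"turn": [0,0,0],"grip": 0}
    - {"xyz": [-49,-69.5,-19],"turn": [0,0,0],"grip": 0}
    - {"xyz": [-49,-69.5,-15],"turn": [0,0,0],"grip": 0}
    - {"xyz": [-49,-69.5,-12],"turn": [0,0,0],"grip": 0}

```text
clock: 7.38
tcp_pos: [0.5899, 0.0375, 0.0753]
orientation: [-0.001, 0.087, 0.996, 0.0]
wrist_force: [-0.7, 0.6, 0.3]
finger_gap: 0.0001
grip_force: 0.0
```

```bash
python3 chk.py
```

```text
1 461 [0.0649 0.0659 0.067 ]
1 457 [0.0648 0.0657 0.0669]
2 392 [0.065  0.0658 0.0666]
2 324 [0.0651 0.066  0.067 ]
3 337 [0.0699 0.0716 0.0728]
3 341 [0.0694 0.0711 0.0726]
4 501 [0.0701 0.0716 0.073 ]
4 385 [0.0699 0.0716 0.0729]
7.4333 local 47.67558256544682 0.9097312051503617 0.07482506073590382 [-0.15215717 -0.14127121 -0.95554264]
```

Sections 1 and 2 are shut. Now I'll press section 3.

Request:
apply_moves:
  rows:
    - {"xyz": [-0.5,0,2],"turn": [0,0,0],"grip": 0}
    - {"xyz": [-0.5,0,3.5],"turn": [0,0,0],"grip": 0}
    - {"xyz": [-0.5,0,5],"turn": [0,0,0],"grip": 0}
    - {"xyz": [-0.5,0,6.5],"turn": [0,0,0],"grip": 0}
    - {"xyz": [-0.5,0,8],"turn": [0,0,0],"grip": 0}
    - {"xyz": [-0.5,0,9],"turn": [0,0,0],"grip": 0}
    - {"xyz": [-0.5,0,10],"turn": [0,0,0],"grip": 0}
    - {"xyz": [-0.5,0,11],"turn": [0,0,0],"grip": 0}
    - {"xyz": [-0.5,0,12],"turn": [0,0,0],"grip": 0}
    - {"xyz": [-0.5,0,12],"turn": [0,0,0],"grip": 0}

```text
clock: 8.27
tcp_pos: [0.5911, 0.0363, 0.0655]
orientation: [-0.0, 0.088, 0.996, -0.0]
wrist_force: [-3.5, -0.8, 10.4]
finger_gap: -0.0002
grip_force: 5.0
```

Request:
apply_moves:
  rows:
    - {"xyz": [0,0,-3],"turn": [0,0,0],"grip": 0}
    - {"xyz": [0,0,-12],"turn": [0,0,0],"grip": 0}
    - {"xyz": [0,0,-24],"turn": [0,0,0],"grip": 0}
    - {"xyz": [8,-11,-30],"turn": [0,0,0],"grip": 0}
    - {"xyz": [22,-31,-30],"turn": [0,0,0],"grip": 0}
    - {"xyz": [36,-52,-30],"turn": [0,0,0],"grip": 0}
    - {"xyz": [46,-66,-30],"turn": [0,0,0],"grip": 0}
    - {"xyz": [49,-69.5,-29],"turn": [0,0,0],"grip": 0}
    - {"xyz": [49,-69.5,-24],"turn": [0,0,0],"grip": 0}
    - {"xyz": [49,-69.5,-19],"turn": [0,0,0],"grip": 0}
    - {"xyz": [49,-69.5,-15],"turn": [0,0,0],"grip": 0}
    - {"xyz": [49,-69.5,-12],"turn": [0,0,0],"grip": 0}

```text
clock: 9.27
tcp_pos: [0.5313, -0.0229, 0.0754]
orientation: [-0.0, 0.087, 0.996, 0.0]
wrist_force: [0.6, -0.5, -0.6]
finger_gap: 0.0001
grip_force: 0.0
```

```bash
python3 chk.py
```

```text
1 361 [0.0651 0.0659 0.0669]
1 344 [0.065  0.0659 0.0668]
2 295 [0.0651 0.0658 0.0665]
2 240 [0.0652 0.066  0.067 ]
3 0 None
3 144 [0.065  0.0659 0.0665]
4 323 [0.0701 0.0717 0.0729]
4 0 None
9.3167 local 0.2900939049326743 -68.71445192163557 0.07490471744664529 [ 0.78367934 -0.25514112 -0.58673109]
```

Section 3 is shut. Now section 4, and then I'll retreat straight up.

Request:
apply_moves:
  rows:
    - {"xyz": [0,0,2],"turn": [0,0,0],"grip": 0}
    - {"xyz": [0,0,3.5],"turn": [0,0,0],"grip": 0}
    - {"xyz": [0,0,5],"turn": [0,0,0],"grip": 0}
    - {"xyz": [0,0,6.5],"turn": [0,0,0],"grip": 0}
    - {"xyz": [0,0,8],"turn": [0,0,0],"grip": 0}
    - {"xyz": [0,0,9],"turn": [0,0,0],"grip": 0}
    - {"xyz": [0,0,10],"turn": [0,0,0],"grip": 0}
    - {"xyz": [0,0,11],"turn": [0,0,0],"grip": 0}
    - {"xyz": [0,0,12],"turn": [0,0,0],"grip": 0}
    - {"xyz": [0,0,12],"turn": [0,0,0],"grip": 0}

```text
clock: 10.15
tcp_pos: [0.5309, -0.0232, 0.0654]
orientation: [0.0, 0.088, 0.996, 0.0]
wrist_force: [-3.4, 0.7, 10.1]
finger_gap: 0.0
grip_force: 5.3
```

Request:
apply_moves:
  rows:
    - {"xyz": [0,0,-3],"turn": [0,0,0],"grip": 0}
    - {"xyz": [0,0,-12],"turn": [0,0,0],"grip": 0}
    - {"xyz": [0,0,-28],"turn": [0,0,0],"grip": 0}
    - {"xyz": [0,10,-50],"turn": [0,0,0],"grip": 0}
    - {"xyz": [0,25,-75],"turn": [0,0,0],"grip": 0}
    - {"xyz": [0,45,-105],"turn": [0,0,0],"grip": 0}
    - {"xyz": [0,60,-135],"turn": [0,0,0],"grip": 0}
    - {"xyz": [0,69,-155],"turn": [0,0,0],"grip": 0}
    - {"xyz": [0,69,-165],"turn": [0,0,0],"grip": 0}
    - {"xyz": [0,69,-165],"turn": [0,0,0],"grip": 0}

```text
clock: 10.98
tcp_pos: [0.5446, 0.0447, 0.232]
orientation: [0.002, 0.087, 0.996, -0.0]
wrist_force: [0.4, 0.0, -0.2]
finger_gap: -0.0002
grip_force: 0.0
```

```bash
python3 chk.py; python3 - <<'E'
from h import *
r=imaging.read_camera("wrist");w=cloud(r);hsv=cv2.cvtColor(r["color"],cv2.COLOR_BGR2HSV)
m=(hsv[...,0]>85)&(hsv[...,0]<115)&(hsv[...,1]>90)&(w[...,2]>.052)&(w[...,2]<.085)
m[:85]=0;m[250:]=0;m[:,:215]=0;m[:,420:]=0
print(cv2.minAreaRect((w[m][:,:2]*1000).astype(np.float32)))
E
```

```text
1 91 [0.065  0.0662 0.0672]
1 83 [0.0651 0.0659 0.0669]
2 84 [0.0647 0.0658 0.0668]
2 73 [0.0649 0.0661 0.0669]
3 73 [0.0653 0.0661 0.067 ]
3 77 [0.065  0.0658 0.0666]
4 85 [0.0651 0.0659 0.0668]
4 69 [0.065  0.0659 0.0669]
11.0333 local 1.116260126910441 -0.41977167854309805 0.2299030977921387 [-0.06729713  0.27825803 -0.42091479]
((543.89111328125, 43.616966247558594), (152.57357788085938, 111.58013153076172), 79.38483428955078)
```

View pics/last.png

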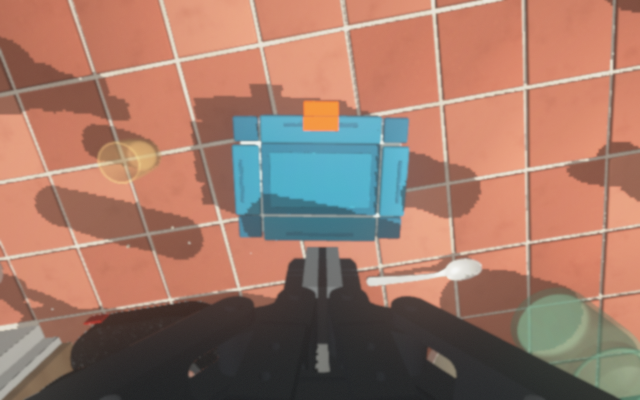

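The lid, from (235,115) to (408,240), is flat on all four sides at about 65.9 mm. The box has shifted no more than 2 mm, which is within the calibration error. The glass and spoon are where they were, and the gripper is clear of everything.

```bash
python3 -c "
from h import *
print(ticket.hand_in())"
```

```text
the job is handed in; nothing more can be done
None
```

The job is handed in: all four lid edges were pressed shut in order, tab side first and then clockwise, with about 10 N measured at each stop. They read flat afterwards, with the box within about 2 mm of its place and the arm clear, at about 11 s.

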